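# Load a vial into the reader past its sprung light flap

## Robot

A 6-joint arm with a two-finger parallel gripper is mounted at the origin on a cart in front of the work surface, level with it; the furniture and walls round the work are solid. World frame = base frame: x ahead of the robot, y to its left, z up, the work surface at z = 0. Lengths are in m, angles in rad, forces in N, time in s.
With the tool pointing down it reaches from about 0.35 to 0.975 m from the base axis. Payload 4.9 kg.
Tool frame: the origin (TCP) lies on the mounting face of the last link; the fingertips stand 173 mm ahead of it and the grasp point (between the pads) lies 155 mm ahead of it; z points along the fingers, y is the direction in which the jaws open and shut (so a half turn about z gives the same grasp; the last joint's range is limited). The gripper opens to 85 mm and grips with 20 to 120 N. Pads are 22 mm wide; open, the fingers measure 114 mm over their backs; the gripper's body (76 mm by 85 mm) begins 54 mm behind the grasp point. The pads swing forward as they close: fully open they stand 13 mm farther back than shut.
Start: joints at [-0.119, 0.053, 1.613, -0, 1.476, -0.119], TCP at [0.625, 0, 0.405] pointing down, gripper open.
Joint ranges: [-3.01, 3.01], [-1.01, 2.22], [0.06, 2.58], [-1.02, 4.17], [0.09, 2.62], [-3.14, 3.14]. Speed limits (rad/s): [2.57, 2.57, 3.14, 3.14, 3.14, 3.14].

## Interface

Orientations are given as a unit quaternion [w, x, y, z].
In Python, from plant import manip gives the robot as it stands.
- The arm moves only by the tool play_rows, never from a script. Its argument "increments" is a list of rows, each an object with "offset": the shift along the tool's x, y, z in mm, a list of three; "twist": the turn about the tool's z in rad; "grip": the opening, from 0 (shut) to 1 (fully open). In form: [{"offset": [dx, dy, dz], "twist": twist, "grip": grip}, ...]. A call has 1 to 5 rows; each row is the pose to reach, as a shift and turn from the pose commanded when the call began, along the tool's axes at that moment; what a row does not reach only later rows make up. A row lasts 1/12 s, in which the tool goes at most 41.7 mm and 7.16 degrees, less where a joint would pass 70% of its speed; a pose out of reach is approached as far as the arm can. A call with a gripper value outside its range is refused whole. The fingers move at their own pace and stop on an object; the grip force is fixed at half the most. Time passes only in rows, so rows that repeat a pose let the fingers close. It gives the time, the measured TCP pose, the force and the opening at its end, in the units of the state.
- manip.state(): the state, without advancing time (a new reading comes with each control period).
- manip.grab_frame(name): name is "scene" or "side" or "wrist"; returns the picture (420x560x3 uint8, blue, green, red); there is no depth.
- manip.get_calibration(name): a dict with "fx", "fy", "cx", "cy" (pixels), "k1" (the pictures are not rectified: a ray, as slopes to the right and down, at radius r is drawn at 1 + k1 r^2 times it, then the intrinsics apply), "T" (4x4, takes a point from camera to world coordinates). Camera axes: x right, y down, z forward; pixel columns grow to the right and rows downward; lengths in m; the calibration is good to about 2 mm. A picture is of the moment at which its call begins: read the wrist's pose just before it. get_calibration takes no time and is no camera call; for the wrist camera it gives the pose at the moment of the call.
- manip.job_done(): hands the job in, once; it reports no verdict.
Trained networks look in the newest picture that a camera, given by its name, has taken for a name from the list of things; names that differ only in an ending like _2 or _b are one class to them, and where a whole thing is asked for, a point or a joint stands for the part that bears it (a point fixed in the world has none). Each returns a list of dicts, best first, with "p" (0 to 1); they miss things now and then, are a little off and sometimes report something else, mostly with a low value. They report only what shows in the picture. A call takes as long as a camera call.
- manip.boxes_of(query, camera): "xyz" ([x, y, z] in m, in the coordinates of the camera as it stood for that picture, good to about 4 mm: the middle of the surface that is visible of it).
- manip.tip_of(query, camera): "xyz" ([x, y, z] in m, in the coordinates of the camera as it stood for that picture, good to about 4 mm: a listed point, or the origin of a listed thing).
The state is a dict: "time": time; "joint_pos": joint angles; "joint_vel": joint speeds; "joint_efforts": joint torques, N m; "tool_pos": TCP position; "tool_rot": TCP orientation; "contact_force": force on the tool from outside, world axes, zero at the start; "ft_torque": the same for the moment, N m; "gripper_width": opening from 0.0 (shut) to 1.0 (fully open).
Only numpy, scipy, OpenCV 4.12 (cv2) and the standard library are available. Lean on these libraries where they do the work, as an engineer would, in place of code of your own. Each camera call takes 0.05 s, during which the arm holds its last target. There are 200 camera calls.

## Task

Take the red-capped vial out of the rack and load it upright into the well of the white reader, pushing the orange sprung flap aside with the foot of the vial. Press the vial gently but fully home, until the seat under the flap has gone down to its stop - its height cannot be seen, so feel for it - then let go. Leave the amber dropper bottle and the green highlighter where they are.

Things in the scene. Friction and masses are not known exactly. Their poses are not given: they have to be found in the camera images.
- red_vial_center (a point): Centre of the vial to load: round glass vial, 17 mm across and 62 mm tall with a red screw cap (the top 11 mm), 16 g. The point lies on its axis 31 mm above its foot; z runs up its axis. Its foot is slightly rounded: it does not stand by itself. It stands in a hole of the rack, its foot 4 mm above the worktop and its top 20 mm above the rack's top plate.
- dropper_bottle_center (a point): Centre of an amber dropper bottle with a green cap, 28 mm across and 69 mm tall, standing on the worktop just beyond the rack; leave it standing there.
- marker: Green highlighter pen, 100 mm long, 17 mm wide and 13 mm thick, lying on the worktop beyond the rack; leave it alone. Origin under its middle, y along it.
- rack: Blue rack, fixed, 36 (x) x 168 (y) x 47 mm; origin at the centre of its underside. The top plate, 46 mm above the worktop, has six holes in a row along y, 27 mm apart, that fit the vials closely; draw the vial straight up. Only the red-capped vial stands in it.
- reader: Vial reader, fixed: low white box, its flat deck 56 mm above the worktop, 138 (x) x 104 (y) mm, with a black screen and keys on the -x half of the deck. The origin lies on the worktop under the axis of the well; the box reaches from x = -88 to x = +50 mm and 52 mm either way in y. (A wall stands close to the robot's left; move away from it first.)
- well_mouth (a point): Middle of the well's mouth, top of its black collar, 60 mm above the worktop, on the seated vial's axis; x, y as the reader's, z up. Collar: x -18 to +23, y -16 to +16 mm, sloping inward (4 mm deep) at y+, y-, x-. Below, the well is 19 mm wide in y (1 mm spare each side of the vial); in x from -9.5 mm (1 mm spare) to +15.5 mm, the flap's hinge. The flap covers it 4 mm below this point.
- flap (a joint): Orange flap, 23 x 18 mm, hinged along y on the well's x+ edge; 0 rad shut, grows to 1.45 as its free edge swings down into the well. Spring-shut: 5 to 7 N on the vial's foot opens it. It then leans on the vial at about 1.2 rad, pressing it to x- with about 2.5 N, and this rubbing holds the vial where it is let go: it does not sink home by itself.
- seat (a joint): Travel of the seat, a flat plate for the vial's foot, hidden under the flap: 0 up (at the start), 0.006 m fully down at its rigid stop. Stiff slide without spring: about 4 N moves it and it stays. Its depth differs each time and is not measured: fully down the plate lies 28 to 39 mm below the well's mouth point. Bear on it with under 20 N.

How it is judged:
On the way, in this order (a step that is already met when the one before it is completed fails the run):
1. the red-capped vial is drawn up out of the rack (height (world z) of red_vial_center above 0.085 m), for 0.1 s.
2. the vial stands in the well's mouth and holds the flap pushed open (value of joint flap above 0.4 rad and horizontal distance between red_vial_center and well_mouth below 0.006 m and contact force between red_vial and reader above 0.3 N), for 0.1 s.
3. the vial has pressed the seat down to its stop (value of joint seat above 0.005 m and horizontal distance between red_vial_center and well_mouth below 0.005 m), for 0.1 s.
At the end, for the whole second after the job is handed in: The red-capped vial stands upright (within 0.15 rad) and still in the reader's well, its axis within 5 mm of the well's, its centre no higher than 6 mm above the collar's top; the seat is down to within 1 mm of its stop and the flap leans on the vial (open by more than 0.9 rad) (all of step 3 and value of joint flap above 0.9 rad and z of red_vial_center in the frame of well_mouth below 0.006 m and angle between red_vial_center's own z axis and vertical below 0.15 rad and linear speed of red_vial below 0.02 m/s); the robot touches nothing.
It fails at once if the vial is forced against the seat with more than 20 N (contact force between red_vial and seat above 20 N).
It fails at once if the vial is forced against the reader or its flap with more than 20 N (contact force between red_vial and reader above 20 N).
It fails at once if the red-capped vial is tipped over (angle between red_vial_center's own z axis and vertical above 0.6 rad).
It fails at once if the amber dropper bottle or the green highlighter is disturbed (moved more than 15 mm, or the bottle tipped) (distance of any of dropper_bottle_center, marker from where it was at the start of the episode above 0.015 m or angle between dropper_bottle_center's own z axis and vertical above 0.5 rad).
It also fails if it takes over 64 s, if anything falls off the work surface, if the arm or the gripper's body presses on something with over 40 N, if the wrist force passes 120 N, or if a joint passes its speed limit or range.

## Working session

There is one attempt and no reset: what is moved stays moved. The work goes in short steps, Python scripts to look and compute and a tool call to move; the robot and the scene stay as the last step left them, time stands still between calls to the robot, and variables do not carry over. Pictures are saved under pics/ and viewed, about 8 in all and at most 12, crops included, and the job is handed in when it is done.

Besides the shell and the picture viewer there is one more tool, called after "Emit:" as name([rows], argument=value, ...), one row to a line, values as JSON. play_rows: Moves the arm, as the interface text tells. Its arguments: {"type":"object","properties":{"increments":{"type":"array"}},"required":["increments"]}

```bash
mkdir -p pics; cat > h.py <<'E'
import numpy as np, cv2
from plant import manip
def world(cam,p):
    T=np.array(manip.get_calibration(cam)["T"]);return T[:3,:3]@np.array(p)+T[:3,3]
def find(q,cam,kind="tip"):
    r=(manip.tip_of if kind=="tip" else manip.boxes_of)(q,cam)
    return [(round(d["p"],2),world(cam,d["xyz"]).round(4).tolist()) for d in r[:3]]
def proj(cam,P):
    c=manip.get_calibration(cam);T=np.linalg.inv(np.array(c["T"]));p=T[:3,:3]@np.array(P)+T[:3,3]
    s=p[:2]/p[2];s=s*(1+c["k1"]*(s@s));return [c["fx"]*s[0]+c["cx"],c["fy"]*s[1]+c["cy"]]
E
python3 - <<'E'
from h import *
s=manip.state();print(s)
ims=[]
for c in("scene","side","wrist"):
    im=manip.grab_frame(c);ims.append(im);k=manip.get_calibration(c);print(c,k["fx"],k["k1"],np.array(k["T"]).round(3).tolist())
    for q in("red_vial_center","rack","reader","well_mouth","dropper_bottle_center","marker"):
        print(c,q,find(q,c))
a=np.zeros((840,1120,3),np.uint8);a[:420,:560]=ims[0];a[:420,560:]=ims[1];a[420:,:560]=ims[2]
cv2.imwrite("pics/a.png",cv2.resize(a,(800,600)))
E
```

```text
{'time': 0.0, 'joint_pos': array([-1.18987308e-01,  5.33759078e-02,  1.61428206e+00, -2.44737425e-05,
        1.47598016e+00, -1.19016935e-01]), 'joint_vel': array([ 0.00167302,  0.00209137, -0.00140722, -0.00196793, -0.00068088,
        0.00072779]), 'joint_efforts': array([ 2.70554956e-04, -3.93670499e+01, -3.70175600e+01, -1.62778279e-04,
        6.93513779e-03, -6.06393527e-06]), 'tool_pos': array([6.24739316e-01, 3.69105378e-05, 4.03457966e-01]), 'tool_rot': array([-7.96399798e-04,  7.07095108e-01,  7.07117714e-01, -6.41788648e-04]), 'contact_force': array([-0.4970594 , -0.33206307, -0.83563988]), 'ft_torque': array([ 0.02376512,  0.00840573, -0.00294183]), 'gripper_width': 0.9999522543581424}
scene 445.39458580857047 -0.08923135283476236 [[0.575, -0.584, 0.573, 0.064], [-0.818, -0.414, 0.399, -0.442], [0.004, -0.698, -0.716, 0.678], [0.0, 0.0, 0.0, 1.0]]
scene red_vial_center [(0.71, [0.5398, -0.2368, 0.0317]), (0.67, [0.4792, -0.289, 0.0396])]
scene rack [(0.66, [0.4831, -0.2765, -0.0038])]
scene reader [(0.59, [0.5189, 0.0247, -0.0002])]
scene well_mouth [(0.75, [0.5191, 0.02
[... 348 characters left out ...]
0.73, [0.4836, -0.2879, 0.0361])]
side rack [(0.65, [0.4802, -0.2779, 0.0017])]
side reader [(0.94, [0.5195, 0.0238, 0.0015])]
side well_mouth [(0.55, [0.5179, 0.0203, 0.0578])]
side dropper_bottle_center [(0.85, [0.5379, -0.2373, 0.0331])]
side marker [(0.64, [0.6393, -0.3342, -0.0007])]
wrist 327.6016168948206 -0.030963124593046797 [[1.0, 0.001, -0.0, 0.626], [0.001, -0.948, -0.317, 0.081], [-0.0, 0.317, -0.948, 0.375], [0.0, 0.0, 0.0, 1.0]]
wrist red_vial_center []
wrist rack [(0.72, [0.4899, -0.2774, 0.0015])]
wrist reader [(0.92, [0.5211, 0.0148, -0.0048])]
wrist well_mouth [(0.81, [0.5169, 0.0218, 0.0657])]
wrist dropper_bottle_center [(0.92, [0.5392, -0.2368, 0.0358])]
wrist marker []
```

View pics/a.png

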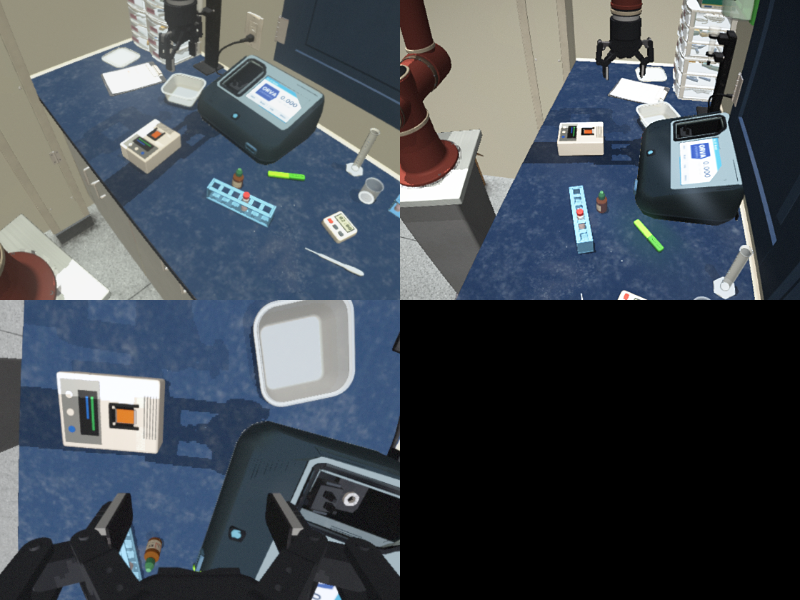

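Emit:
play_rows([
  {"offset": [-35, -17, 5], "twist": 0, "grip": 1},
  {"offset": [-70, -34, 10], "twist": 0, "grip": 1},
  {"offset": [-105, -51, 15], "twist": 0, "grip": 1},
  {"offset": [-140, -68, 20], "twist": 0, "grip": 1},
  {"offset": [-175, -85, 25], "twist": 0, "grip": 1},
])

```text
time: 1.47
tool_pos: [0.539, -0.1762, 0.3797]
tool_rot: [0.0, 0.707, 0.707, 0.0]
contact_force: [0.7, -0.5, -0.0]
gripper_width: 1.0
```

Emit:
play_rows([
  {"offset": [-30, -17, 15], "twist": 0, "grip": 1},
  {"offset": [-60, -34, 30], "twist": 0, "grip": 1},
  {"offset": [-90, -50, 45], "twist": 0, "grip": 1},
  {"offset": [-114, -58, 55], "twist": 0, "grip": 1},
  {"offset": [-114, -58, 55], "twist": 0, "grip": 1},
])

```text
time: 1.88
tool_pos: [0.4797, -0.292, 0.3219]
tool_rot: [-0.002, 0.709, 0.705, -0.001]
contact_force: [0.3, 0.3, -0.7]
gripper_width: 0.997
```

```bash
python3 - <<'E'
from h import *
print(manip.state()["tool_pos"],manip.state()["tool_rot"])
im=manip.grab_frame("wrist");cv2.imwrite("pics/b.png",im)
for q in("red_vial_center","rack","dropper_bottle_center"):print(q,find(q,"wrist"))
print(proj("wrist",[.482,-.289,.066]))
E
```

```text
[ 0.47967052 -0.2919543   0.32194916] [-0.00182583  0.70882144  0.70538488 -0.00100092]
red_vial_center [(0.8, [0.4835, -0.2889, 0.041])]
rack [(0.6, [0.4913, -0.2757, 0.0038])]
dropper_bottle_center [(0.68, [0.5429, -0.2381, 0.0364])]
[np.float64(275.72545895699034), np.float64(212.73232652701597)]
```

View pics/b.png

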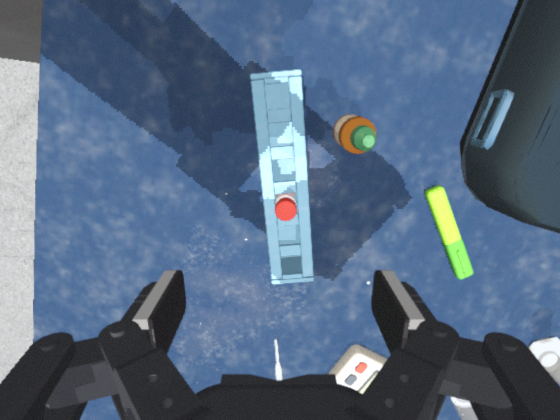

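```bash
cat >> h.py <<'E'
def ray(cam,u,v):
    c=manip.get_calibration(cam);T=np.array(c["T"]);K=np.array([[c["fx"],0,c["cx"]],[0,c["fy"],c["cy"]],[0,0,1]])
    d=np.array([(u-c["cx"])/c["fx"],(v-c["cy"])/c["fy"]]);s=d.copy()
    for _ in range(20): s=d/(1+c["k1"]*(s@s))
    return T[:3,3],T[:3,:3]@np.array([s[0],s[1],1])
def atz(cam,u,v,z):
    o,d=ray(cam,u,v);return o+d*(z-o[2])/d[2]
def redblob(im,near,r=40):
    b,g,rr=[im[:,:,i].astype(int) for i in range(3)]
    m=((rr>110)&(g<75)&(b<75)).astype(np.uint8);n,l,st,ce=cv2.connectedComponentsWithStats(m)
    return [(ce[i].round(1).tolist(),st[i].tolist()) for i in range(1,n) if st[i][4]>15 and np.hypot(*(ce[i]-near))<r]
E
python3 - <<'E'
from h import *
for c in("wrist","scene","side"):
    im=manip.grab_frame(c);pr=proj(c,[.483,-.289,.06])
    for ce,st in redblob(im,pr): print(c,ce,st,[atz(c,*ce,z).round(4).tolist() for z in(.06,.066)])
E
```

```text
wrist [280.1, 202.6] [273, 201, 15, 5, 36] [[0.4855, -0.2829, 0.06], [0.4855, -0.281, 0.066]]
side [251.7, 297.0] [248, 293, 9, 9, 59] [[0.4835, -0.2888, 0.06], [0.4836, -0.2935, 0.066]]
```

```bash
python3 - <<'E'
from h import *
im=manip.grab_frame("wrist");print(im[209,286],im[203,280])
b,g,r=[im[:,:,i].astype(int) for i in range(3)]
m=((r>200)&(g<110)&(b<110));ys,xs=np.nonzero(m[180:235,255:320]);xs+=255;ys+=180
print(len(xs),xs.min(),xs.max(),ys.min(),ys.max());u,v=xs.mean(),ys.mean();print(u,v,atz("wrist",u,v,.066))
print(np.array(manip.get_calibration("wrist")["T"]).round(4).tolist(),manip.state()["tool_pos"])
im=manip.grab_frame("scene");u,v=np.array(proj("scene",[.483,-.289,.06])).astype(int);b,g,r=[im[v-15:v+15,u-15:u+15,i].astype(int) for i in range(3)]
ys,xs=np.nonzero((r>130)&(g<110)&(b<110));print(len(xs));p=(xs.mean()+u-15,ys.mean()+v-15);print(p,atz("scene",*p,.062))
E
```

```text
[ 96 108 250] [ 58  65 188]
291 270 289 204 221
279.35051546391753 212.5189003436426 [ 0.48486319 -0.2885626   0.066     ]
[[1.0, 0.0027, 0.0014, 0.4837], [0.003, -0.9481, -0.3181, -0.2076], [0.0005, 0.3181, -0.9481, 0.2956], [0.0, 0.0, 0.0, 1.0]] [ 0.48261419 -0.28815343  0.32545097]
77
(np.float64(344.54545454545456), np.float64(273.3766233766234)) [ 0.48355276 -0.28868605  0.062     ]
```

Emit:
play_rows([
  {"offset": [0, 1, 30], "twist": 0, "grip": 1},
  {"offset": [0, 2, 60], "twist": 0, "grip": 0.7},
  {"offset": [0, 2, 85], "twist": 0, "grip": 0.55},
  {"offset": [0, 2, 99], "twist": 0, "grip": 0.45},
  {"offset": [0, 2, 102], "twist": 0, "grip": 0.45},
])

```text
time: 2.75
tool_pos: [0.483, -0.2875, 0.2191]
tool_rot: [-0.003, 0.707, 0.707, -0.0]
contact_force: [-1.1, 0.3, -0.5]
gripper_width: 0.465
```

Emit:
play_rows([
  {"offset": [0, 0, 0], "twist": 0, "grip": 0.4},
  {"offset": [0, 0, 0], "twist": 0, "grip": 0.4},
])

```text
time: 2.92
tool_pos: [0.4846, -0.2891, 0.2239]
tool_rot: [0.001, 0.707, 0.707, 0.0]
contact_force: [1.2, 0.3, 0.2]
gripper_width: 0.4
```

```bash
python3 - <<'E'
from h import *
s=manip.state();print(s["tool_pos"],s["contact_force"],s["gripper_width"])
a=manip.grab_frame("wrist");b=manip.grab_frame("side")[230:370,180:320]
s=manip.state();print(s["tool_pos"])
cv2.imwrite("pics/c.png",np.hstack([a[:,130:430],cv2.resize(b,(420,420),interpolation=cv2.INTER_CUBIC)]))
E
```

```text
[ 0.48457261 -0.28910944  0.22391202] [1.24259207 0.30414163 0.16256686] 0.4003633098393789
[ 0.48477268 -0.28943887  0.22475447]
```

View pics/c.png

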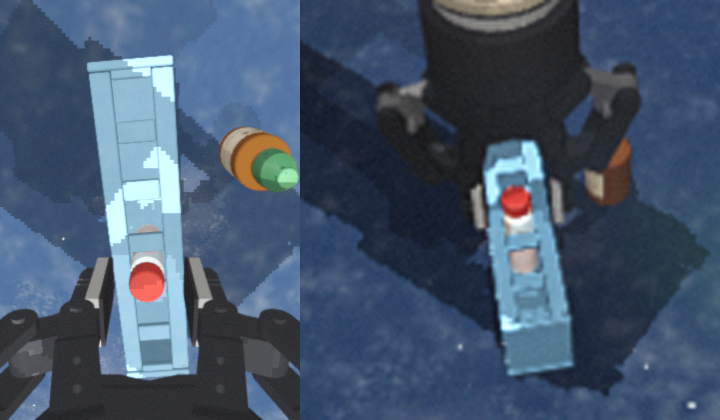

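Emit:
play_rows([
  {"offset": [0, 0, 1], "twist": 0, "grip": 0.2},
  {"offset": [0, 0, 1], "twist": 0, "grip": 0.1},
  {"offset": [0, 0, 1], "twist": 0, "grip": 0.0},
  {"offset": [0, 0, 1], "twist": 0, "grip": 0.0},
  {"offset": [0, 0, 1], "twist": 0, "grip": 0.0},
])

```text
time: 3.43
tool_pos: [0.4845, -0.2894, 0.2231]
tool_rot: [0.001, 0.707, 0.707, 0.0]
contact_force: [-0.0, 0.9, 6.0]
gripper_width: 0.155
```

Emit:
play_rows([
  {"offset": [0, 0, 0], "twist": 0, "grip": 0.0},
  {"offset": [0, 0, 0], "twist": 0, "grip": 0.0},
  {"offset": [0, 0, -2], "twist": 0, "grip": 0.0},
  {"offset": [0, 0, -4], "twist": 0, "grip": 0.0},
])

```text
time: 3.77
tool_pos: [0.4839, -0.2892, 0.2256]
tool_rot: [0.0, 0.707, 0.707, -0.0]
contact_force: [1.0, -2.3, -1.5]
gripper_width: 0.152
```

Emit:
play_rows([
  {"offset": [0, 0, -15], "twist": 0, "grip": 0.0},
  {"offset": [0, 0, -30], "twist": 0, "grip": 0.0},
  {"offset": [0, 0, -45], "twist": 0, "grip": 0.0},
  {"offset": [0, 0, -65], "twist": 0, "grip": 0.0},
  {"offset": [0, 0, -85], "twist": 0, "grip": 0.0},
])

```text
time: 4.18
tool_pos: [0.4835, -0.2886, 0.3104]
tool_rot: [-0.001, 0.707, 0.707, -0.0]
contact_force: [0.4, 0.7, -0.1]
gripper_width: 0.153
```

```bash
python3 - <<'E'
from h import *
a=manip.grab_frame("wrist");s=manip.state();print(s["tool_pos"],s["contact_force"],s["gripper_width"])
b=manip.grab_frame("side")[180:320,180:320]
print(find("red_vial_center","side"),find("red_vial_center","wrist"))
cv2.imwrite("pics/d.png",np.hstack([a[:,130:430],cv2.resize(b,(420,420),interpolation=cv2.INTER_CUBIC)]))
E
```

```text
[ 0.48478954 -0.28952507  0.31568623] [ 2.67180662 -1.60083692  2.88707987] 0.15369071248714558
[(0.54, [0.4832, -0.2883, 0.1287]), (0.41, [0.5187, 0.0194, -0.0032])] [(0.6, [0.4821, -0.2892, 0.1262])]
```

View pics/d.png

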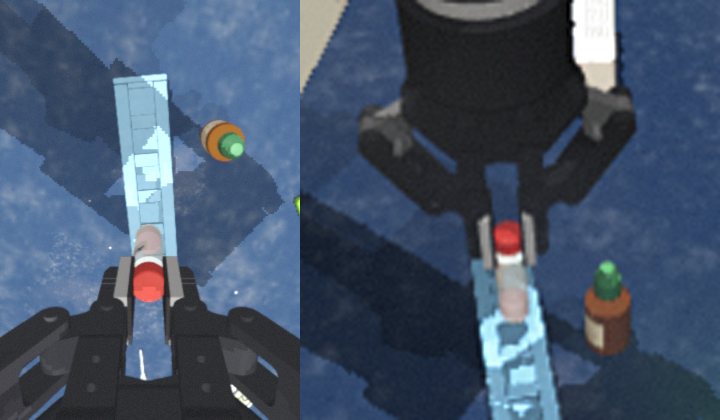

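Emit:
play_rows([
  {"offset": [30, 4, 0], "twist": 0, "grip": 0.0},
  {"offset": [60, 8, 0], "twist": 0, "grip": 0.0},
  {"offset": [90, 12, 0], "twist": 0, "grip": 0.0},
  {"offset": [120, 16, 0], "twist": 0, "grip": 0.0},
  {"offset": [150, 20, 0], "twist": 0, "grip": 0.0},
])

```text
time: 4.8
tool_pos: [0.5032, -0.1374, 0.3082]
tool_rot: [-0.002, 0.707, 0.707, -0.001]
contact_force: [1.1, 0.9, 0.1]
gripper_width: 0.153
```

Emit:
play_rows([
  {"offset": [30, 4, 0], "twist": 0, "grip": 0.0},
  {"offset": [60, 8, 0], "twist": 0, "grip": 0.0},
  {"offset": [90, 12, 0], "twist": 0, "grip": 0.0},
  {"offset": [120, 14, 0], "twist": 0, "grip": 0.0},
  {"offset": [130, 14, 0], "twist": 0, "grip": 0.0},
])

```text
time: 5.22
tool_pos: [0.5172, -0.0059, 0.3083]
tool_rot: [-0.002, 0.706, 0.708, -0.001]
contact_force: [-0.0, -0.2, 0.1]
gripper_width: 0.157
```

Emit:
play_rows([
  {"offset": [0, 0, 0], "twist": 0, "grip": 0.0},
  {"offset": [0, 0, 0], "twist": 0, "grip": 0.0},
  {"offset": [0, 0, 0], "twist": 0, "grip": 0.0},
])

```text
time: 5.47
tool_pos: [0.5178, -0.0099, 0.3099]
tool_rot: [-0.0, 0.707, 0.707, -0.001]
contact_force: [0.3, -0.3, 0.3]
gripper_width: 0.157
```

```bash
python3 - <<'E'
from h import *
a=manip.grab_frame("wrist");s=manip.state();print(s["tool_pos"],s["tool_rot"],s["contact_force"],s["gripper_width"])
T=np.array(manip.get_calibration("wrist")["T"]);np.save("Tw.npy",T);cv2.imwrite("pics/raw_w.png",a);print(T[:3,3],[s["joint_vel"].round(3)])
print(find("well_mouth","wrist"),find("reader","wrist"))
b=manip.grab_frame("scene");print(find("well_mouth","scene"));cv2.imwrite("pics/raw_s.png",b)
c=manip.grab_frame("side");print(find("well_mouth","side"));cv2.imwrite("pics/raw_d.png",c)
cv2.imwrite("pics/e.png",cv2.resize(a[0:300,100:460],(720,600),interpolation=cv2.INTER_CUBIC))
E
```

```text
[ 0.51785482 -0.01014405  0.31012337] [-2.44950671e-04  7.07623350e-01  7.06589649e-01 -4.49465260e-04] [0.25272606 0.58211878 0.15120188] 0.15533806800860223
[0.51909583 0.07040433 0.28031993] [array([-0.009, -0.004, -0.005,  0.002,  0.001,  0.001])]
[(0.65, [0.5189, 0.0199, 0.0661])] [(0.76, [0.5195, 0.0163, -0.0007])]
[(0.6, [0.519, 0.0206, 0.0561])]
[(0.8, [0.5208, 0.0213, 0.0601])]
```

View pics/e.png

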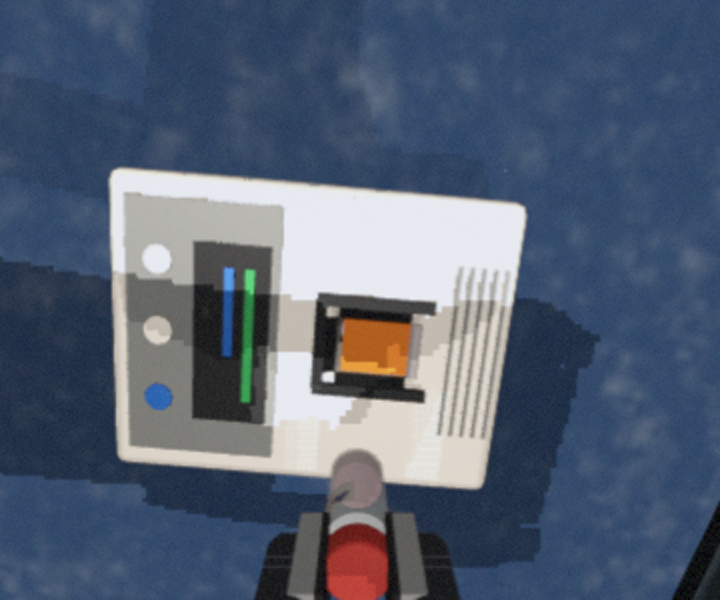

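```bash
cat > fit.py <<'E'
from h import *
from scipy.optimize import least_squares
T=np.load("Tw.npy");c=manip.get_calibration("wrist")
def w(u,v,z,sc=2,ox=100,oy=0):
    u=u/sc+ox;v=v/sc+oy
    s=cv2.undistortPoints(np.array([[[u,v]]],float),np.array([[c["fx"],0,c["cx"]],[0,c["fy"],c["cy"]],[0,0,1]]),np.array([c["k1"],0,0,0,0]))[0,0]
    d=T[:3,:3]@np.array([s[0],s[1],1]);return T[:3,3]+d*(z-T[2,3])/d[2]
def fit(pix,loc,z):
    W=np.array([w(*p,z)[:2] for p in pix]);L=np.array(loc)/1000
    f=lambda q:((np.array([[np.cos(q[2]),-np.sin(q[2])],[np.sin(q[2]),np.cos(q[2])]])@L.T).T+q[:2]-W).ravel()
    r=least_squares(f,[.52,.02,0]);print("z",z,r.x.round(4),"res mm",(r.fun*1000).round(1))
fit([(110,168),(526,205),(483,490),(118,460)],[(-88,52),(50,52),(50,-52),(-88,-52)],.056)
fit([(318,293),(436,303),(425,403),(312,393)],[(-18,16),(23,16),(23,-16),(-18,-16)],.060)
p=manip.state()["tool_pos"]
for dz in(.156,.218):print(np.array(proj("wrist",[p[0],p[1],p[2]-dz]))*2-[200,0])
E
python3 fit.py
```

```text
z 0.056 [ 0.5214  0.021  -0.0855] res mm [-0.9  0.8  1.4  0.7  0.5 -0.6 -0.9 -0.9]
z 0.06 [ 0.5219  0.0206 -0.0828] res mm [-0.7 -1.5  0.6 -1.6  0.6  1.7 -0.6  1.4]
[350.99339602 578.64922175]
[352.6270711  468.52536951]
```

Emit:
play_rows([
  {"offset": [15, 1, 10], "twist": 0, "grip": 0.0},
  {"offset": [25, 2, 18], "twist": 0, "grip": 0.0},
  {"offset": [30, 2.5, 25], "twist": 0, "grip": 0.0},
  {"offset": [30, 2.5, 25], "twist": 0, "grip": 0.0},
  {"offset": [30, 2.5, 25], "twist": 0, "grip": 0.0},
])

```text
time: 6.23
tool_pos: [0.5202, 0.0212, 0.2848]
tool_rot: [-0.001, 0.707, 0.707, -0.001]
contact_force: [0.5, 0.5, 0.0]
gripper_width: 0.155
```

```bash
python3 - <<'E'
from h import *
out=[]
for c in("wrist","side","scene"):
    a=manip.grab_frame(c);s=manip.state();print(c,s["tool_pos"].round(4),s["contact_force"].round(1))
    u,v=map(int,proj(c,[.52,.021,.07 if c!="wrist" else .06]));k=80 if c=="wrist" else 40
    if c=="wrist":u,v=u,min(v,420-k);
    out.append(cv2.resize(a[v-k:v+k,u-k:u+k],(400,400) if c!="wrist" else (400,400),interpolation=cv2.INTER_CUBIC));print(u-k,v-k)
    p=s["tool_pos"];print([np.round((np.array(proj(c,q))-[u-k,v-k])*200/k,1).tolist() for q in([p[0],p[1],p[2]-.218],[p[0],p[1],p[2]-.156],[.5206,.0207,.06])])
cv2.imwrite("pics/f.png",np.vstack([np.hstack(out[:2]),]));cv2.imwrite("pics/f2.png",out[2])
cv2.imwrite("pics/f.png",cv2.resize(np.hstack([out[0],out[1],out[2]]),(798,266)) if 0 else np.hstack(out[:2]))
E
```

```text
wrist [0.5205 0.021  0.2855] [-0.2 -0.7  0.9]
195 149
[[203.9, 213.0], [201.9, 350.7], [204.6, 202.6]]
side [0.5206 0.0209 0.2859] [-0.5  0.1 -0.9]
221 138
[[204.1, 208.5], [197.7, 89.3], [204.8, 223.2]]
scene [0.5207 0.0208 0.2862] [ 0.2 -0.1  0.5]
176 143
[[206.2, 207.1], [191.3, 88.2], [208.0, 222.1]]
```

View pics/f.png

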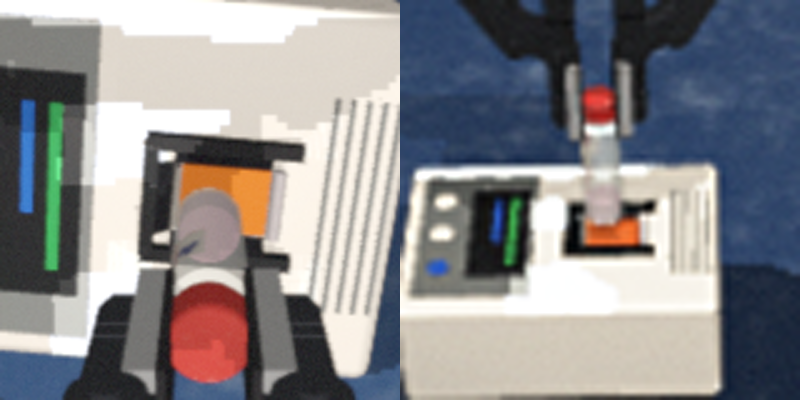

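View pics/f2.png

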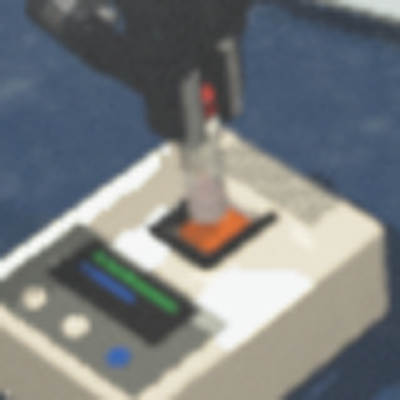

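```bash
python3 - <<'E'
from h import *
L=np.float32([(-18,16),(23,16),(23,-16),(-18,-16)])
H=cv2.getPerspectiveTransform(L,np.float32([(148,131),(304,145),(289,271),(139,262)]))
m=cv2.perspectiveTransform(np.float32([[[0,0],[10,0],[0,10]]]),H)[0];print(m)
# predicted px per mm at mouth
f=lambda P:(np.array(proj("wrist",P))-[195,149])*2.5
o=f([.5206,.0207,.06]);J=np.array([f([.5216,.0207,.06])-o,f([.5206,.0217,.06])-o]).T
for b in([0,0],[4.6,6]):print(b,np.linalg.solve(J,m[0]-np.array(b)-o),"mm from (520.6,20.7)")
print(manip.state()["tool_pos"])
E
```

```text
[[211.87589 203.00304]
 [249.00847 205.77087]
 [215.59251 162.24849]]
[0, 0] [ 2.40399984 -0.64218524] mm from (520.6,20.7)
[4.6, 6] [1.21602304 1.02800941] mm from (520.6,20.7)
[0.52068905 0.0207549  0.2861684 ]
```

Emit:
play_rows([
  {"offset": [0.5, 0.5, 3], "twist": 0, "grip": 0.0},
  {"offset": [0.5, 0.5, 6], "twist": 0, "grip": 0.0},
  {"offset": [0.5, 0.5, 8], "twist": 0, "grip": 0.0},
  {"offset": [0.5, 0.5, 10], "twist": 0, "grip": 0.0},
  {"offset": [0.5, 0.5, 10], "twist": 0, "grip": 0.0},
])

```text
time: 6.8
tool_pos: [0.521, 0.0214, 0.2754]
tool_rot: [-0.0, 0.707, 0.707, -0.0]
contact_force: [0.6, 0.2, -0.8]
gripper_width: 0.154
```

Emit:
play_rows([
  {"offset": [0, 0, 1], "twist": 0, "grip": 0.0},
  {"offset": [0, 0, 2], "twist": 0, "grip": 0.0},
  {"offset": [0, 0, 3], "twist": 0, "grip": 0.0},
  {"offset": [0, 0, 3], "twist": 0, "grip": 0.0},
])

```text
time: 7.13
tool_pos: [0.5211, 0.0215, 0.273]
tool_rot: [0.0, 0.707, 0.707, 0.0]
contact_force: [-0.6, 0.1, 3.5]
gripper_width: 0.153
```

Emit:
play_rows([
  {"offset": [0, 0, 1], "twist": 0, "grip": 0.0},
  {"offset": [0, 0, 2], "twist": 0, "grip": 0.0},
  {"offset": [0, 0, 2], "twist": 0, "grip": 0.0},
])

```text
time: 7.38
tool_pos: [0.5213, 0.0215, 0.2712]
tool_rot: [0.001, 0.707, 0.707, 0.0]
contact_force: [-1.2, 0.2, 4.5]
gripper_width: 0.156
```

Emit:
play_rows([
  {"offset": [0, 0, 1], "twist": 0, "grip": 0.0},
  {"offset": [0, 0, 2], "twist": 0, "grip": 0.0},
  {"offset": [0, 0, 2], "twist": 0, "grip": 0.0},
])

```text
time: 7.63
tool_pos: [0.5211, 0.0215, 0.269]
tool_rot: [0.0, 0.707, 0.707, 0.0]
contact_force: [-0.8, 0.2, 4.0]
gripper_width: 0.152
```

Emit:
play_rows([
  {"offset": [0, 0, 1.5], "twist": 0, "grip": 0.0},
  {"offset": [0, 0, 3], "twist": 0, "grip": 0.0},
  {"offset": [0, 0, 4.5], "twist": 0, "grip": 0.0},
  {"offset": [0, 0, 5], "twist": 0, "grip": 0.0},
  {"offset": [0, 0, 5], "twist": 0, "grip": 0.0},
])

```text
time: 8.05
tool_pos: [0.5205, 0.0215, 0.2628]
tool_rot: [-0.001, 0.707, 0.707, -0.001]
contact_force: [-2.2, 0.3, 2.0]
gripper_width: 0.158
```

Emit:
play_rows([
  {"offset": [0, 0, 1.5], "twist": 0, "grip": 0.0},
  {"offset": [0, 0, 3], "twist": 0, "grip": 0.0},
  {"offset": [0, 0, 4], "twist": 0, "grip": 0.0},
  {"offset": [0, 0, 4], "twist": 0, "grip": 0.0},
])

```text
time: 8.38
tool_pos: [0.5207, 0.0215, 0.2591]
tool_rot: [-0.0, 0.707, 0.707, -0.0]
contact_force: [-2.3, 0.5, 2.0]
gripper_width: 0.153
```

Emit:
play_rows([
  {"offset": [0, 0, 1], "twist": 0, "grip": 0.0},
  {"offset": [0, 0, 2], "twist": 0, "grip": 0.0},
  {"offset": [0, 0, 2], "twist": 0, "grip": 0.0},
  {"offset": [0, 0, 2], "twist": 0, "grip": 0.0},
])

```text
time: 8.72
tool_pos: [0.5208, 0.0215, 0.2574]
tool_rot: [-0.0, 0.707, 0.707, -0.0]
contact_force: [-1.9, 0.4, 0.8]
gripper_width: 0.151
```

Emit:
play_rows([
  {"offset": [0, 0, 1], "twist": 0, "grip": 0.0},
  {"offset": [0, 0, 2], "twist": 0, "grip": 0.0},
  {"offset": [0, 0, 2], "twist": 0, "grip": 0.0},
  {"offset": [0, 0, 2], "twist": 0, "grip": 0.0},
])

```text
time: 9.05
tool_pos: [0.5209, 0.0215, 0.2555]
tool_rot: [-0.0, 0.707, 0.707, -0.0]
contact_force: [-2.2, -0.6, 2.6]
gripper_width: 0.154
```

Emit:
play_rows([
  {"offset": [0, 0, 1], "twist": 0, "grip": 0.0},
  {"offset": [0, 0, 2], "twist": 0, "grip": 0.0},
  {"offset": [0, 0, 2], "twist": 0, "grip": 0.0},
  {"offset": [0, 0, 2], "twist": 0, "grip": 0.0},
])

```text
time: 9.38
tool_pos: [0.5209, 0.0215, 0.2535]
tool_rot: [-0.0, 0.707, 0.707, -0.0]
contact_force: [-2.1, -0.3, 1.3]
gripper_width: 0.157
```

Emit:
play_rows([
  {"offset": [0, 0, 1], "twist": 0, "grip": 0.0},
  {"offset": [0, 0, 2], "twist": 0, "grip": 0.0},
  {"offset": [0, 0, 2], "twist": 0, "grip": 0.0},
  {"offset": [0, 0, 2], "twist": 0, "grip": 0.0},
])

```text
time: 9.72
tool_pos: [0.5208, 0.0215, 0.2514]
tool_rot: [-0.0, 0.707, 0.707, -0.0]
contact_force: [-1.8, -0.0, 0.3]
gripper_width: 0.154
```

Emit:
play_rows([
  {"offset": [0, 0, 0.7], "twist": 0, "grip": 0.0},
  {"offset": [0, 0, 1.5], "twist": 0, "grip": 0.0},
  {"offset": [0, 0, 1.5], "twist": 0, "grip": 0.0},
  {"offset": [0, 0, 1.5], "twist": 0, "grip": 0.0},
])

```text
time: 10.05
tool_pos: [0.5209, 0.0215, 0.25]
tool_rot: [-0.0, 0.707, 0.707, -0.0]
contact_force: [-1.9, 0.6, 1.0]
gripper_width: 0.152
```

Emit:
play_rows([
  {"offset": [0, 0, 0.7], "twist": 0, "grip": 0.0},
  {"offset": [0, 0, 1.5], "twist": 0, "grip": 0.0},
  {"offset": [0, 0, 1.5], "twist": 0, "grip": 0.0},
  {"offset": [0, 0, 1.5], "twist": 0, "grip": 0.0},
])

```text
time: 10.38
tool_pos: [0.5209, 0.0215, 0.2486]
tool_rot: [-0.0, 0.707, 0.707, -0.0]
contact_force: [-1.4, 1.5, 0.3]
gripper_width: 0.154
```

Emit:
play_rows([
  {"offset": [0, 0, 0.7], "twist": 0, "grip": 0.0},
  {"offset": [0, 0, 1.5], "twist": 0, "grip": 0.0},
  {"offset": [0, 0, 1.5], "twist": 0, "grip": 0.0},
  {"offset": [0, 0, 1.5], "twist": 0, "grip": 0.0},
])

```text
time: 10.72
tool_pos: [0.521, 0.0215, 0.2472]
tool_rot: [0.0, 0.707, 0.707, 0.0]
contact_force: [-1.3, 0.1, 0.0]
gripper_width: 0.153
```

Emit:
play_rows([
  {"offset": [0, 0, 0.7], "twist": 0, "grip": 0.0},
  {"offset": [0, 0, 1.5], "twist": 0, "grip": 0.0},
  {"offset": [0, 0, 1.5], "twist": 0, "grip": 0.0},
  {"offset": [0, 0, 1.5], "twist": 0, "grip": 0.0},
])

```text
time: 11.05
tool_pos: [0.5212, 0.0215, 0.2461]
tool_rot: [0.0, 0.707, 0.707, 0.0]
contact_force: [-2.4, -0.2, 4.5]
gripper_width: 0.156
```

Emit:
play_rows([
  {"offset": [0, 0, 0.5], "twist": 0, "grip": 0.0},
  {"offset": [0, 0, 1], "twist": 0, "grip": 0.0},
  {"offset": [0, 0, 1], "twist": 0, "grip": 0.0},
  {"offset": [0, 0, 1], "twist": 0, "grip": 0.0},
])

```text
time: 11.38
tool_pos: [0.5211, 0.0215, 0.2448]
tool_rot: [0.0, 0.707, 0.707, 0.0]
contact_force: [-2.3, 0.8, 3.6]
gripper_width: 0.153
```

Emit:
play_rows([
  {"offset": [0, 0, 0.5], "twist": 0, "grip": 0.0},
  {"offset": [0, 0, 1], "twist": 0, "grip": 0.0},
  {"offset": [0, 0, 1], "twist": 0, "grip": 0.0},
  {"offset": [0, 0, 1], "twist": 0, "grip": 0.0},
])

```text
time: 11.72
tool_pos: [0.521, 0.0215, 0.2437]
tool_rot: [0.0, 0.707, 0.707, 0.0]
contact_force: [-1.5, 0.4, 4.6]
gripper_width: 0.157
```

Emit:
play_rows([
  {"offset": [0, 0, 0.5], "twist": 0, "grip": 0.0},
  {"offset": [0, 0, 1], "twist": 0, "grip": 0.0},
  {"offset": [0, 0, 1], "twist": 0, "grip": 0.0},
  {"offset": [0, 0, 1], "twist": 0, "grip": 0.0},
])

```text
time: 12.05
tool_pos: [0.521, 0.0215, 0.2427]
tool_rot: [0.0, 0.707, 0.707, 0.0]
contact_force: [-1.7, 1.8, 4.8]
gripper_width: 0.158
```

Emit:
play_rows([
  {"offset": [0, 0, 0.5], "twist": 0, "grip": 0.0},
  {"offset": [0, 0, 1], "twist": 0, "grip": 0.0},
  {"offset": [0, 0, 1], "twist": 0, "grip": 0.0},
  {"offset": [0, 0, 1], "twist": 0, "grip": 0.0},
])

```text
time: 12.38
tool_pos: [0.521, 0.0215, 0.2416]
tool_rot: [0.0, 0.707, 0.707, 0.0]
contact_force: [-2.0, 0.8, 4.3]
gripper_width: 0.156
```

Emit:
play_rows([
  {"offset": [0, 0, 0.5], "twist": 0, "grip": 0.0},
  {"offset": [0, 0, 0.5], "twist": 0, "grip": 0.0},
  {"offset": [0, 0, 0.5], "twist": 0, "grip": 0.0},
  {"offset": [0, 0, 0.5], "twist": 0, "grip": 0.0},
])

```text
time: 12.72
tool_pos: [0.521, 0.0215, 0.2412]
tool_rot: [0.0, 0.707, 0.707, 0.0]
contact_force: [-2.0, -0.0, 4.7]
gripper_width: 0.156
```

Emit:
play_rows([
  {"offset": [0, 0, 0.5], "twist": 0, "grip": 0.0},
  {"offset": [0, 0, 0.5], "twist": 0, "grip": 0.0},
  {"offset": [0, 0, 0.5], "twist": 0, "grip": 0.0},
  {"offset": [0, 0, 0.5], "twist": 0, "grip": 0.0},
])

```text
time: 13.05
tool_pos: [0.5211, 0.0215, 0.241]
tool_rot: [0.0, 0.707, 0.707, 0.0]
contact_force: [-2.3, 1.3, 5.4]
gripper_width: 0.155
```

Emit:
play_rows([
  {"offset": [0, 0, 0.5], "twist": 0, "grip": 0.0},
  {"offset": [0, 0, 0.5], "twist": 0, "grip": 0.0},
  {"offset": [0, 0, 0.5], "twist": 0, "grip": 0.0},
  {"offset": [0, 0, 0.5], "twist": 0, "grip": 0.0},
])

```text
time: 13.38
tool_pos: [0.5212, 0.0215, 0.2409]
tool_rot: [0.0, 0.707, 0.707, 0.0]
contact_force: [-2.6, 0.6, 8.5]
gripper_width: 0.152
```

Emit:
play_rows([
  {"offset": [0, 0, 0.5], "twist": 0, "grip": 0.0},
  {"offset": [0, 0, 0.5], "twist": 0, "grip": 0.0},
  {"offset": [0, 0, 0.5], "twist": 0, "grip": 0.0},
  {"offset": [0, 0, 0.5], "twist": 0, "grip": 0.0},
])

```text
time: 13.72
tool_pos: [0.5213, 0.0215, 0.2409]
tool_rot: [0.0, 0.707, 0.707, 0.0]
contact_force: [-2.8, 0.6, 9.9]
gripper_width: 0.157
```

Emit:
play_rows([
  {"offset": [0, 0, 0.4], "twist": 0, "grip": 0.0},
  {"offset": [0, 0, 0.4], "twist": 0, "grip": 0.0},
  {"offset": [0, 0, 0.4], "twist": 0, "grip": 0.0},
])

```text
time: 13.97
tool_pos: [0.5214, 0.0215, 0.2408]
tool_rot: [0.0, 0.707, 0.707, 0.0]
contact_force: [-4.1, 0.7, 11.7]
gripper_width: 0.155
```

Emit:
play_rows([
  {"offset": [0, 0, -0.8], "twist": 0, "grip": 0.0},
  {"offset": [0, 0, -0.8], "twist": 0, "grip": 0.1},
  {"offset": [0, 0, -0.8], "twist": 0, "grip": 0.2},
  {"offset": [0, 0, -0.8], "twist": 0, "grip": 0.3},
  {"offset": [0, 0, -0.8], "twist": 0, "grip": 0.4},
])

```text
time: 14.38
tool_pos: [0.5207, 0.0215, 0.2393]
tool_rot: [-0.0, 0.707, 0.707, -0.0]
contact_force: [0.1, -0.4, -0.2]
gripper_width: 0.395
```

Emit:
play_rows([
  {"offset": [0, 0, -2], "twist": 0, "grip": 0.5},
  {"offset": [0, 0, -6], "twist": 0, "grip": 0.5},
  {"offset": [0, 0, -20], "twist": 0, "grip": 0.5},
  {"offset": [0, 0, -50], "twist": 0, "grip": 0.5},
  {"offset": [0, 0, -80], "twist": 0, "grip": 0.5},
])

```text
time: 14.8
tool_pos: [0.5203, 0.0215, 0.3196]
tool_rot: [-0.001, 0.707, 0.707, -0.001]
contact_force: [1.5, -0.6, 0.1]
gripper_width: 0.496
```

```bash
python3 - <<'E'
from h import *
out=[]
for c in("wrist","side"):
    a=manip.grab_frame(c);print(find("red_vial_center",c),find("dropper_bottle_center",c),find("marker",c))
    u,v=map(int,proj(c,[.521,.021,.07]));k=80 if c=="wrist" else 40
    print([np.array(proj(c,[.521,.0215,z]))-[u-k,v-k] for z in(.063,.085,.1)])
    out.append(cv2.resize(a[v-k:v+k,u-k:u+k],(400,400),interpolation=cv2.INTER_CUBIC))
cv2.imwrite("pics/g.png",np.hstack(out));s=manip.state();print(s["tool_pos"],s["contact_force"])
E
```

```text
[(0.6, [0.5247, 0.0233, 0.0619])] [] []
[array([80.17578751, 76.49225774]), array([79.96972334, 87.2923714 ]), array([79.80563598, 95.89982518])]
[(0.56, [0.5195, 0.022, 0.0548])] [(0.78, [0.5368, -0.2426, 0.0349]), (0.42, [0.4824, -0.2763, -0.0019])] [(0.92, [0.6355, -0.3348, 0.0008])]
[array([41.06910097, 43.3043541 ]), array([40.63273889, 35.12843724]), array([40.32858569, 29.41424581])]
[0.5204038  0.02154351 0.31832102] [ 0.27173712  0.54330256 -0.61909229]
```

View pics/g.png

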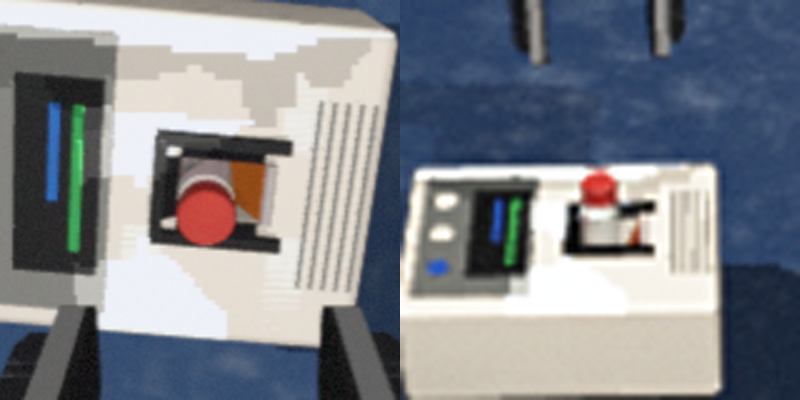

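```bash
python3 -c "
from plant import manip
print(manip.job_done(), manip.state()['time'])"
```

```text
the job is handed in; nothing more can be done
the job is handed in; nothing more can be done
```

The red-capped vial is out of the rack and loaded upright in the reader's well. I pressed it home, let go, and handed the job in at about 15 s of the 64 s allowed.

- **Flap:** the foot met the flap about 4 mm below the mouth, and it opened at about 4–5 N.
- **Seat:** the foot touched the seat at a tool height of about 246.5 mm. The seat then slid about 5.7 mm at a steady 4–5 N. At 240.9 mm it stopped moving while the force rose to 11.7 N, so I took that as its stop. That puts the plate about 37 mm below the mouth, inside the stated 28–39 mm.
- **Last pictures:** the vial stands upright in the well with the orange flap leaning on it, and the gripper is open and well clear. The side camera puts the vial's centre at z = 0.055 m, which matches the roughly 0.054 m I expected; the wrist camera said 0.062 m. I trust the side value, because the cap shows where the lower height predicts.
- **Bottle and highlighter:** both show within about 6 mm of where the side camera first put them, which is close to the detector's accuracy.

No check failed. The only disagreements were a wrist-camera offset of 1–1.5 mm, allowed for when aligning the vial, and its reading of the vial's height. The seat's travel is inferred from force and position only, since it cannot be seen.

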